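# Lever the sprung kiln lid open to its vent pointer and hold it

## Task

Vent the small test kiln: take the flat lifter (wooden handle, thin steel blade) from its rest, work its blade under the lip on the kiln's sprung lid and lever the lid up until its edge lines up with the brass pointer on the kiln's side. Touch the kiln and its lid only with the lifter, not with the gripper or arm, do not shift the pointer, and leave the pots and other things around undisturbed. Finish while still gripping the lifter and holding the lid steady at the pointer with it: the lid springs shut if let go.

Things in the scene. Friction and masses are not known exactly. Their poses are not given: they have to be found in the camera images.
- kiln: small top-loading electric test kiln, fixed: steel box 240 deep (its x) x 260 wide (its y) x 170 mm high, with a lid on top. Origin: centre of its underside, on the table. Its x axis points level from the lip side (front) to the hinge side (back), z up. Front face at x = -120 mm. A black control plate and the brass pointer are on its -y side
- lid (a joint): the lid: steel slab 245 x 260 x 22 mm with a flat steel lip (tab) 90 mm wide and 5 mm thick, level with the lid's underside, that overhangs the kiln's front face by 36 mm. Value: its angle about the hinge along the kiln's back: 0 shut, grows as the lip rises, up to 1.3 rad. A spring and the lid's weight push it shut: an upward push of about 2.5 N at the lip starts it and about 3.5 N holds it at 0.55 rad. It does not stay open by itself
- lid_hinge (a point): point on the lid's hinge axis, middle of its length, 132 mm behind the kiln's centre, 182 mm above the table (at the lid's mid-thickness). The axis is level and runs along the kiln's y
- lid_lip (a point): middle of the front edge of the lip, on its underside: its axes are the kiln's, turned with the lid; 288 mm from the hinge axis along the lid and 11 mm below the lid's mid-plane; 171 mm above the table when shut. Below it is free space down to the table
- pointer (a joint): angle at which the brass pointer has been set (0.28 to 0.55 rad), on the same axis and in the same sense as the lid's angle: the lid is at the mark when its angle equals this one. It stays where it is unless pushed
- pointer_tip (a point): round end of the brass pointer (its axes are the kiln's, turned with the pointer), a strip 7 mm wide and 205 mm long that turns about the lid's hinge axis, just outside the lid's -y edge (140 mm from the kiln's middle). At the mark it lies along the middle of the lid's 22 mm thick edge
- lifter: the lifter, loose, 140 g: wooden handle 130 long x 18 wide x 22 mm high, from the origin towards its -x; steel blade 26 wide x 4 mm thick reaching 90 mm from the origin towards its +x, at mid-height of the handle. Origin: on the underside, below the handle's front end. x along the blade, z up
- lifter_tip (a point): middle of the blade's end, at its mid-thickness
- lifter_grip (a point): middle of the best place to grip: on the handle, 40 mm behind its front end, at mid-height; free at both sides and 41 mm above the table while on the rest
- tool_rest: low fixed wooden rest, 160 x 60 mm, with two notched blocks that carry the lifter level, one under the handle's rear end, one under the blade's root (98 mm behind and 28 mm ahead of its origin; highest 51 mm). Origin and axes as the lifter's lying on it, on the table. Lift the lifter straight up out of it
- bowl: bystander: small terracotta bowl, 80 mm across, 35 mm high; origin under its centre, as for all bystanders
- jug: bystander: banded terracotta jug, 80 mm across, 120 mm high
- cup: bystander: terracotta cup, 60 mm across, 60 mm high
- rib: bystander: flat round wooden potter's rib, 68 mm across, 8 mm thick
- glaze_jar: bystander: lidded glaze jar, 68 mm across, 90 mm high
- horse: bystander: terracotta horse figure, 90 mm long, 89 mm high
- weight: bystander: piece of brick, 75 x 55 x 50 mm
There are look-alikes about, which are no part of the job. There is more than one size of the tool_rest; the one meant has the size given above.

How it is judged:
By the outcome, as a careful person would: the job done as asked, in the order asked, and still so for the second after the job is handed in, while the arm keeps its last pose, push and grip.
It also fails if it takes over 42 s, if anything falls off the work surface, if the arm or the gripper's body presses on something with over 40 N, if the wrist force passes 120 N, or if a joint passes its speed limit or range.

## Robot

A 6-joint arm with a two-finger parallel gripper is mounted at the origin on the work surface. World frame = base frame: x ahead of the robot, y to its left, z up, the work surface at z = 0. Lengths are in m, angles in rad, forces in N, time in s.
With the tool pointing down it reaches from about 0.25 to 0.775 m from the base axis. Payload 4 kg.
Tool frame: the origin (TCP) lies midway between the tips of the shut fingers; the grasp point (between the pads) lies 19 mm behind it; z points along the fingers, y is the line along which they close (so a half turn about z gives the same grasp; the last joint's range is limited). The gripper opens to 94 mm and grips with 3 to 60 N. Pads are 16 mm wide; open, the fingers measure 119 mm over their backs; the gripper's body (75 mm by 177 mm) begins 78 mm behind the grasp point.
Start: joints at [1.152, 0.087, 1.371, -0, 1.684, -0.103], TCP at [0.171, 0.523, 0.206] pointing down, gripper open.
Joint ranges: [-3.1, 3.1], [-0.76, 2.03], [0.27, 2.55], [-1.08, 4.22], [0.17, 2.65], [-2.57, 2.57]. Speed limits (rad/s): [2.79, 2.79, 3.14, 3.14, 3.14, 3.14].

## Interface

Orientations are given as [roll, pitch, yaw] about the fixed x, y, z axes, in that order (R = Rz(yaw) Ry(pitch) Rx(roll)).
In Python, from bench import get_obs, snapshot, close_job gives the robot as it stands. The module is installed in compiled form; this text tells all that it offers.
- The arm moves only by the tool drive_tool, never from a script. Its argument "commands" is a list of rows, each a list of 6 numbers: the shift along the tool's x, y, z in units of 0.04 m (1.0 is 0.04 m), then the turn, a rotation vector about the tool's x, y, z in units of 0.1 rad (1.0 is 0.1 rad). In form: [[dx, dy, dz, wx, wy, wz], ...]. A call has 1 to 20 rows; each row shifts and turns the commanded pose from where the row before left it, along the tool's axes as they then stand; what a row does not reach is not made up. A row lasts 1/8 s, in which the tool goes at most 62.5 mm and 10.7 degrees, less where a joint would pass 70% of its speed; a pose out of reach is approached as far as the arm can. A call with a number of a shift or a turn outside -1 to 1 is refused whole. A call with a gripper value outside its range is refused whole. "gripper" is the closure, from 0 (fully open) to 1 (shut), set as the call begins (left out, the last holds). The fingers move at their own pace and stop on an object; the grip force is fixed at half the most. Time passes only in rows, so rows that do not move let the fingers close. It gives the time, the measured TCP pose, the force, the opening and the grip force at its end, in the units of the state.
- get_obs(): the state, without advancing time (a new reading comes with each control period).
- snapshot(name): name is "side" or "top" or "wrist"; returns a dict with "image" (480x640x3 uint8, blue, green, red), "range_z" (480x640 float32, m along the optical axis (not along the pixel's ray), 0 where there is no reading), "fx", "fy", "cx", "cy" (pixels), "rvec" (rotation vector, rad) and "tvec" (3), from world to camera coordinates, as OpenCV has them. Camera axes: x right, y down, z forward; pixel columns grow to the right and rows downward; lengths in m; the calibration is good to about 2 mm. A picture is of the moment at which its call begins.
- close_job(): hands the job in; it is judged then, once.
The state is a dict: "time": time; "joint_positions": joint angles; "qvel": joint speeds; "joint_torque": joint torques, N m; "tool_pos": TCP position; "ee_rot": TCP orientation; "wrist_force": force on the tool from outside, world axes, zero at the start; "wrist_torque": the same for the moment, N m; "width": finger opening in m; "finger_force": force on a finger pad.
Only numpy, scipy, OpenCV 4.12 (cv2) and the standard library are available. Lean on these libraries where they do the work, as an engineer would, in place of code of your own. Each camera call takes 0.05 s, during which the arm holds its last target. There are 200 camera calls.

## Working session

There is one attempt and no reset: what is moved stays moved. The work goes in short steps, Python scripts to look and compute and a tool call to move; the robot and the scene stay as the last step left them, time stands still between calls to the robot, and variables do not carry over. Pictures are saved under pics/ and viewed, at most 10 in all, crops included, and the job is handed in when it is done.

Besides the shell and the picture viewer there is one more tool, called after "Emit:" by a JSON object that holds its "fn" and its "kwargs". drive_tool: Moves the arm, as the interface text tells. Its arguments: {"type":"object","properties":{"commands":{"type":"array"},"gripper":{"type":"number"}},"required":["commands"]}

```bash
mkdir -p pics; cat > h.py <<'E'
import numpy as np, cv2
from bench import get_obs, snapshot
def cam(s):
    R=cv2.Rodrigues(np.array(s["rvec"],float))[0]; t=np.array(s["tvec"],float).ravel()
    return R,t,-R.T@t
def ray(s,u,v):
    R,t,c=cam(s); d=R.T@np.array([(u-s["cx"])/s["fx"],(v-s["cy"])/s["fy"],1.0]); return c,d
def onplane(s,u,v,z):
    c,d=ray(s,u,v); return c+d*(z-c[2])/d[2]
def bydepth(s,u,v):
    c,d=ray(s,u,v); return c+d*s["range_z"][int(v),int(u)]
def proj(s,P):
    R,t,_=cam(s); q=R@np.array(P)+t; return s["fx"]*q[0]/q[2]+s["cx"],s["fy"]*q[1]/q[2]+s["cy"]
def two(s1,p1,s2,p2):
    c1,d1=ray(s1,*p1); c2,d2=ray(s2,*p2)
    k=np.linalg.lstsq(np.c_[d1,-d2],c2-c1,rcond=None)[0]
    a,b=c1+k[0]*d1,c2+k[1]*d2; return (a+b)/2,np.linalg.norm(a-b)
E
python3 - <<'E'
from h import *
import pickle
for n in("top","side"):
    s=snapshot(n); cv2.imwrite(f"pics/{n}0.png",s["image"]); pickle.dump(s,open(n+"0.pkl","wb")); print(n,cam(s)[2],s["fx"])
print(get_obs())
E
```

```text
top [ 0.22243628 -0.05130542  1.7002017 ] 593.3366944124778
side [0.40684888 0.93370643 1.31564678] 623.6465326002022
{'time': 0.1, 'joint_positions': array([ 1.15187696e+00,  8.78932871e-02,  1.37209849e+00, -1.62565730e-05,
        1.68360656e+00, -1.03089721e-01]), 'qvel': array([ 3.05015096e-04, -2.48815570e-03, -3.02780685e-03, -9.73301455e-04,
       -3.24441645e-05,  4.84812693e-05]), 'joint_torque': array([ 1.90256127e-03, -3.41252375e+01, -3.03301585e+01,  7.19815842e-02,
        3.04627733e-02, -1.01890757e-04]), 'tool_pos': array([0.17063377, 0.52233795, 0.20441691]), 'ee_rot': array([-3.13959596e+00, -1.90327839e-04,  2.82576100e+00]), 'wrist_force': array([ 0.99428245, -0.40251434, -0.08888429]), 'wrist_torque': array([-0.01968323,  0.00978418,  0.01574037]), 'finger_force': 0.0, 'width': 0.09376534782968736}
```

View pics/top0.png

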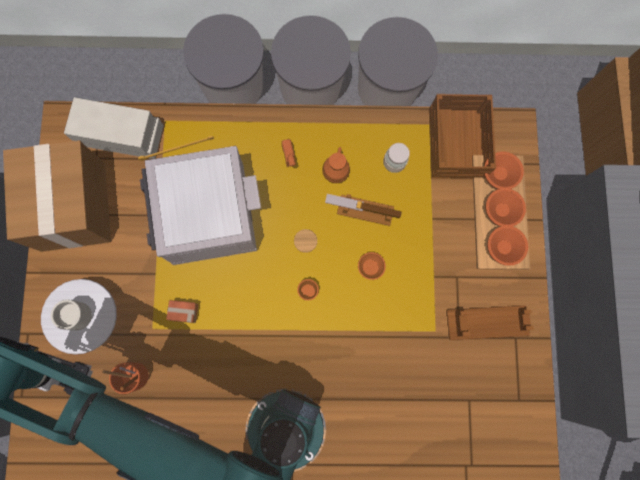

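View pics/side0.png

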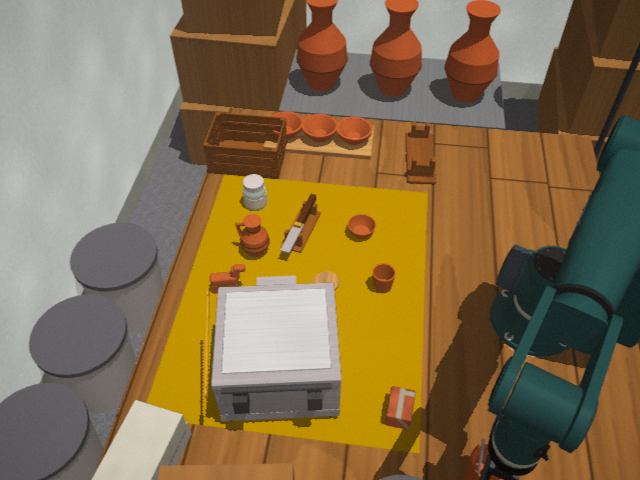

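The top view shows the kiln at (200,203) with its lip at (252,193). It also shows the lifter on a small rest at (365,207) and a thin stick or pointer from (140,157) to (213,139). In the side view the kiln is at (278,350) and the lifter at (298,225).

Candidates for the lifter and rest: the rest at (365,207) holding a blade and wooden handle, or the larger empty rest at (488,322), which is a look-alike. I choose (365,207). Candidate for the pointer: the strip at (178,148), to be checked.

```bash
python3 - <<'E'
from h import *
import pickle
t=pickle.load(open("top0.pkl","rb"));s=pickle.load(open("side0.pkl","rb"))
a=cv2.resize(t["image"][120:270,130:280],(400,400),interpolation=2)
b=cv2.resize(s["image"][265:435,190:360],(400,400),interpolation=2)
c=cv2.resize(t["image"][180:235,315:415],(400,200),interpolation=2)
d=cv2.resize(s["image"][180:265,260:345],(400,200),interpolation=2)
cv2.imwrite("pics/crop1.png",np.vstack([np.hstack([a,b]),np.hstack([c,d])]))
for n,S,pts in(("top",t,[(330,199),(355,205),(370,208),(398,212),(345,214),(388,220),(258,178),(262,206),(200,203),(175,149),(212,139),(320,280)]),("side",s,[(290,240),(300,222),(311,203),(278,281),(207,350),(210,295),(205,410),(275,330)])):
    for p in pts: print(n,p,bydepth(S,*p).round(3))
E
```

```text
top (330, 199) [ 0.639 -0.118  0.04 ]
top (355, 205) [ 0.62  -0.19   0.048]
top (370, 208) [ 0.609 -0.231  0.06 ]
top (398, 212) [ 0.601 -0.313  0.05 ]
top (345, 214) [ 0.603 -0.164  0.007]
top (388, 220) [ 0.583 -0.287  0.025]
top (258, 178) [0.71  0.094 0.001]
top (262, 206) [ 0.625  0.08  -0.   ]
top (200, 203) [0.585 0.226 0.195]
top (175, 149) [0.794 0.342 0.006]
top (212, 139) [ 0.83   0.235 -0.   ]
top (320, 280) [ 0.409 -0.092  0.005]
side (290, 240) [ 0.637 -0.148  0.04 ]
side (300, 222) [ 0.618 -0.205  0.053]
side (311, 203) [ 0.599 -0.284  0.05 ]
side (278, 281) [0.619 0.092 0.175]
side (207, 350) [0.725 0.31  0.21 ]
side (210, 295) [0.818 0.032 0.002]
side (205, 410) [0.75  0.347 0.005]
side (275, 330) [0.598 0.239 0.199]
```

View pics/crop1.png

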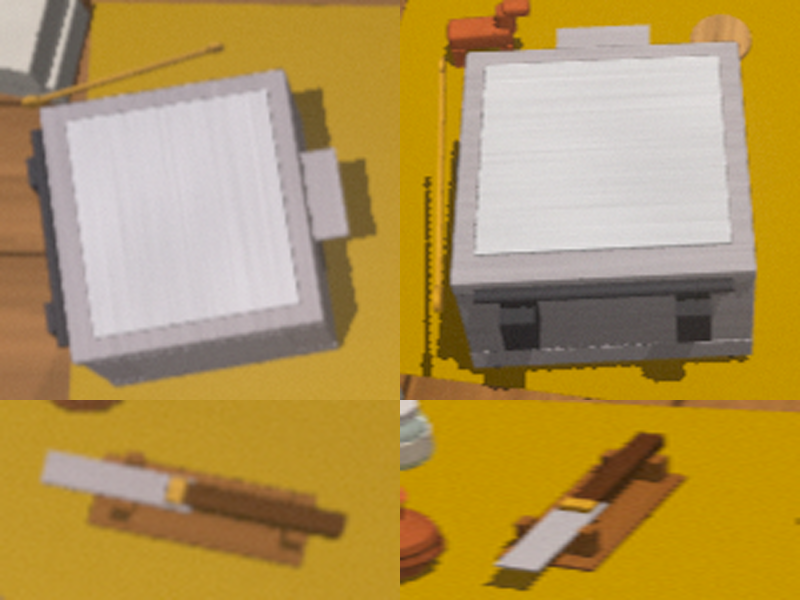

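The crop confirms three things. The lifter is on the small rest: tip at about (326.5,198) top and (285,251) side, handle end at about (401,214) top. The pointer tip is at top (212.5,138) and side (208,291). The lid is shut, with lip front corners at crop (335,150) and (348,238).

```bash
python3 - <<'E'
from h import *
import pickle
t=pickle.load(open("top0.pkl","rb"));s=pickle.load(open("side0.pkl","rb"))
T=lambda x,y:(130+x*.375,120+y*.375); S=lambda x,y:(190+(x-400)*.425,265+y*.425)
for n,a,b in(("ptip",T(220,48),S(442,62)),("pend",T(22,102),S(437,312)),("lipA",T(335,150),S(557,30)),("lipB",T(348,238),S(648,25)),("BL",T(40,108),S(450,283)),("FL",T(285,70),S(466,54)),("tip",(326.5,198.4),(285,251)),("hend",(401,214),(314,197))):
    print(n,*[np.round(q,4) for q in two(t,a,s,b)])
for p in((40,108),(285,70),(74,362),(323,325)): print("lidcorner",onplane(t,*T(*p),.193).round(3))
for p in((335,150),(348,238)): print("lip top",onplane(t,*T(*p),.176).round(3))
for p in((466,54),(738,43),(755,270),(450,283)): print("side lid",onplane(s,*S(*p),.193).round(3))
for p in((557,30),(648,25)): print("side lip",onplane(s,*S(*p),.176).round(3))
for n,im,z in(("t",t,.054),("s",s,.054)):
    hsv=cv2.cvtColor(im["image"],cv2.COLOR_BGR2HSV)
    # lifter points by depth height
    v,u=np.mgrid[0:480,0:640]; R,tt,c=cam(im)
    d=np.stack([(u-im["cx"])/im["fx"],(v-im["cy"])/im["fy"],np.ones_like(u,float)],-1)@R
    P=c+d*im["range_z"][...,None]
    box=(P[...,0]>.55)&(P[...,0]<.68)&(P[...,1]<-.09)&(P[...,1]>-.34)&(P[...,2]>.033)
    val=hsv[...,2];sat=hsv[...,1]
    blade=box&(sat<60)&(P[...,2]<.06); hand=box&(sat>90)&(val<95)
    for k,m in(("blade",blade),("handle",hand)):
        q=P[m]; l=cv2.fitLine(q[:,:2].astype(np.float32),2,0,.01,.01).ravel()
        print(n,k,m.sum(),np.median(q,0).round(3),q.min(0).round(3),q.max(0).round(3),"dir",np.degrees(np.arctan2(l[1],l[0])).round(1))
E
```

```text
ptip [0.7464 0.1923 0.2466] 0.0041
pend [0.7097 0.3985 0.1778] 0.0008
lipA [0.6687 0.0858 0.1691] 0.0041
lipB [0.5793 0.0701 0.1714] 0.0069
BL [0.7011 0.3768 0.1897] 0.0031
FL [0.7462 0.1368 0.1845] 0.0034
tip [ 0.6423 -0.1084  0.0392] 0.0026
hend [ 0.5971 -0.3233  0.0354] 0.003
lidcorner [0.698 0.376 0.193]
lidcorner [0.741 0.136 0.193]
lidcorner [0.445 0.327 0.193]
lidcorner [0.484 0.09  0.193]
lip top [0.665 0.085 0.176]
lip top [0.575 0.07  0.176]
side lid [0.745 0.142 0.193]
side lid [0.491 0.096 0.193]
side lid [0.448 0.332 0.193]
side lid [0.702 0.378 0.193]
side lip [0.669 0.09  0.176]
side lip [0.582 0.073 0.176]
t blade 267 [ 0.632 -0.153  0.042] [ 0.608 -0.206  0.033] [ 0.651 -0.107  0.058] dir 77.4
t handle 33 [ 0.6   -0.265  0.041] [ 0.59  -0.31   0.035] [ 0.611 -0.216  0.055] dir 78.1
s blade 251 [ 0.634 -0.15   0.044] [ 0.609 -0.206  0.037] [ 0.655 -0.101  0.053] dir 76.4
s handle 142 [ 0.606 -0.246  0.048] [ 0.586 -0.309  0.033] [ 0.653 -0.15   0.059] dir 78.6
```

Estimates:
- Grip point (0.614, -0.235, 0.041), lifter yaw 77.5°.
- Kiln x direction 100.2°, lip front middle (0.623, 0.080).
- Pointer about 0.32 rad.

The triangulated heights match the text. I'm setting out now: up and turn, then across.

Emit:
{"fn": "drive_tool", "kwargs": {"commands": [[0,0,-0.2,0,0,0.98],[0,0,-0.2,0,0,0.98],[0,0,-0.2,0,0,0.98],[0,0,-0.2,0,0,0.98],[0,0,-0.2,0,0,0.98],[0,0,-0.2,0,0,0.98],[0,0,-0.2,0,0,0.98],[0,0,-0.2,0,0,0.98],[0,0,-0.2,0,0,0.98],[0,0,-0.2,0,0,0.98],[0,0,-0.2,0,0,0.98],[0,0,-0.2,0,0,0.98],[0,0,-0.2,0,0,0.98],[0,0,0,0,0,0.98],[0,0,0,0,0,0.98]], "gripper": 0.2}}

```text
time: 1.98
tool_pos: [0.1708, 0.5227, 0.309]
ee_rot: [-3.141, 0.001, 1.353]
wrist_force: [-0.7, -0.5, 0.2]
width: 0.075
finger_force: 0.0
```

Emit:
{"fn": "drive_tool", "kwargs": {"commands": [[-0.8,0.74,0,0,0,0],[-0.8,0.74,0,0,0,0],[-0.8,0.74,0,0,0,0],[-0.8,0.74,0,0,0,0],[-0.8,0.74,0,0,0,0],[-0.8,0.74,0,0,0,0],[-0.8,0.74,0,0,0,0],[-0.8,0.74,0,0,0,0],[-0.8,0.74,0,0,0,0],[-0.8,0.74,0,0,0,0],[-0.8,0.74,0,0,0,0],[-0.8,0.74,0,0,0,0],[-0.8,0.74,0,0,0,0],[-0.8,0.74,0,0,0,0],[-0.8,0.74,0,0,0,0],[-0.8,0.74,0,0,0,0],[-0.8,0.74,0,0,0,0],[-0.8,0.74,0,0,0,0],[-0.8,0.74,0,0,0,0],[-0.8,0.74,0,0,0,0]]}}

```text
time: 4.47
tool_pos: [0.6131, -0.23, 0.3086]
ee_rot: [-3.14, -0.001, 1.356]
wrist_force: [0.1, 0.5, 1.0]
width: 0.0754
finger_force: 0.0
```

```bash
python3 - <<'E'
from h import *
import pickle
s=snapshot("wrist"); pickle.dump(s,open("w1.pkl","wb")); cv2.imwrite("pics/w1.png",s["image"]); print(cam(s)[2])
print("pred tip",proj(s,(.642,-.108,.041)),"grip",proj(s,(.614,-.235,.041)),"rear",proj(s,(.5945,-.323,.041)))
E
```

```text
[ 0.62808111 -0.16490957  0.4875454 ]
pred tip (np.float64(324.5945666691099), np.float64(92.21510601043474)) grip (np.float64(324.33056574029), np.float64(205.47385473805252)) rear (np.float64(324.0921036511912), np.float64(275.44953659930906))
```

View pics/w1.png

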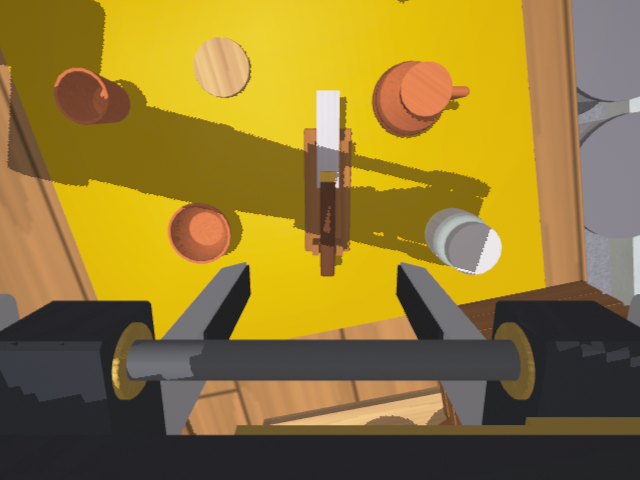

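The wrist view shows the lifter tip at (328,92) and the handle end at (327,275). The prediction was column 324.5, so I shift about 4–5 mm in tool y. The bowl, jar and jug are clear of the descent.

Emit:
{"fn": "drive_tool", "kwargs": {"commands": [[-0.05,0.06,0.8,0,0,0],[-0.06,0.06,0.8,0,0,0],[0,0,0.8,0,0,0],[0,0,0.8,0,0,0],[0,0,0.8,0,0,0],[0,0,0.8,0,0,0],[0,0,0.8,0,0,0],[0,0,0.8,0,0,0],[0,0,0.4,0,0,0],[0,0,0.3,0,0,0],[0,0,0,0,0,0]]}}

```text
time: 5.9
tool_pos: [0.6162, -0.234, 0.025]
ee_rot: [-3.141, -0.0, 1.356]
wrist_force: [-0.1, -1.3, -0.7]
width: 0.0749
finger_force: 0.0
```

Emit:
{"fn": "drive_tool", "kwargs": {"commands": [[0,0,0,0,0,0],[0,0,0,0,0,0],[0,0,0,0,0,0],[0,0,0,0,0,0],[0,0,0,0,0,0],[0,0,0,0,0,0],[0,0,0,0,0,0],[0,0,0,0,0,0]], "gripper": 1}}

```text
time: 6.9
tool_pos: [0.6164, -0.2341, 0.0254]
ee_rot: [3.142, -0.0, 1.356]
wrist_force: [-0.0, -0.2, 1.3]
width: 0.0179
finger_force: 30.0
```

Emit:
{"fn": "drive_tool", "kwargs": {"commands": [[0,0,-0.25,0,0,0],[0,0,-0.5,0,0,0],[0,0,-0.5,0,0,0],[0,0,-0.5,0,0,-0.98],[0,0,-0.5,0,0,-0.98],[0,0,-0.5,0,0,-0.98],[0,0,0,0,0,-0.98],[0.68,0.31,0,0,0,0],[0.68,0.31,0,0,0,0],[0.68,0.31,0,0,0,0],[0.68,0.31,0,0,0,0],[0.68,0.31,0,0,0,0],[0,0,0,0,0,0],[0,0,0,0,0,0]]}}

```text
time: 8.65
tool_pos: [0.6537, -0.09, 0.1367]
ee_rot: [3.14, 0.001, 1.748]
wrist_force: [0.0, 0.2, -0.1]
width: 0.0177
finger_force: 30.0
```

```bash
python3 - <<'E'
from h import *
import pickle
w=snapshot("wrist"); t=snapshot("top"); s=snapshot("side")
pickle.dump((w,t,s),open("a2.pkl","wb")); 
o=get_obs(); print(o["tool_pos"],o["ee_rot"])
a=cv2.resize(t["image"][150:250,220:353],(400,300),interpolation=2)
b=cv2.resize(s["image"][190:320,220:393],(400,300),interpolation=2)
w_=cv2.resize(w["image"],(400,300))
cv2.imwrite("pics/a2.png",np.vstack([np.hstack([a,b]),np.hstack([w_,cv2.resize(w["image"][0:240,160:480],(400,300))])]))
E
```

```text
[ 0.6533652  -0.09049751  0.13590409] [3.14124076e+00 4.78334369e-04 1.74631807e+00]
```

View pics/a2.png

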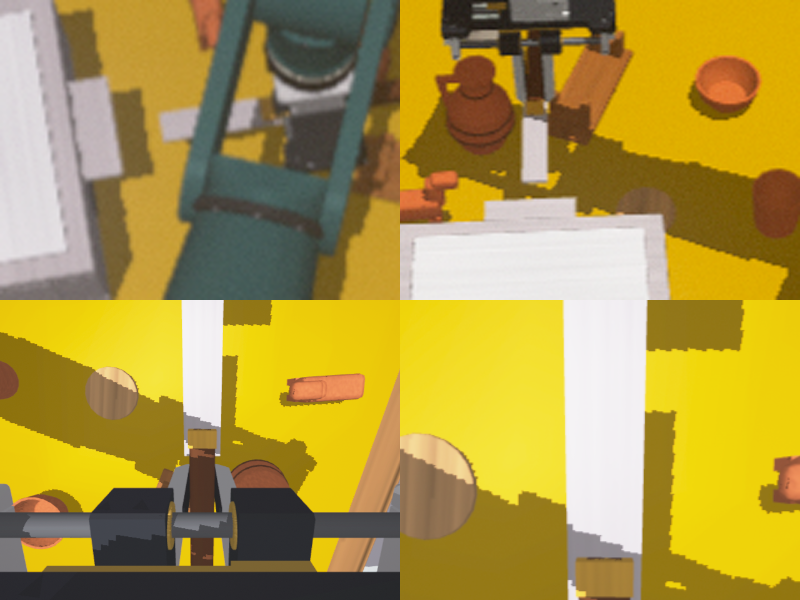

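The top crop shows the tip at (160,127) and the lip edge middle at (115,128). The side crop shows the tip at (135,182) and the lip middle at (131,200). The blade sits level ahead of the lip, and the wrist view shows it straight in the gripper.

```bash
python3 - <<'E'
from h import *
import pickle
w,t,s=pickle.load(open("a2.pkl","rb"))
T=lambda x,y:(220+x/3,150+y/3); k=173/400; S=lambda x,y:(220+x*k,190+y*130/300)
kx=np.array([-.177,.984,0]);ky=np.array([-.984,-.177,0])
for n,a,b in(("tip",T(160,127),S(135,182)),("lipA",T(108,78),S(85,203)),("lipB",T(122,178),S(177,198)),("lipmid",T(115,128),S(131,200.5))):
    p,e=two(t,a,s,b); print(n,p.round(4),round(e,4),"kx,ky",(p@kx).round(4),(p@ky).round(4))
g=np.array([.6534,-.0905,.0159+.1359]); print("tip by arm",g+.13*kx, "blade pts depth")
for p in((130,135),(160,127)): print(bydepth(s,*S(135,160)).round(4))
E
```

```text
tip [0.6286 0.0387 0.1503] 0.0015 kx,ky -0.0732 -0.6254
lipA [0.6694 0.085  0.1674] 0.0031 kx,ky -0.0348 -0.6737
lipB [0.5779 0.0697 0.1712] 0.0044 kx,ky -0.0337 -0.581
lipmid [0.6235 0.0773 0.1692] 0.004 kx,ky -0.0343 -0.6272
tip by arm [0.63039 0.03742 0.1518 ] blade pts depth
[0.6339 0.0119 0.1529]
[0.6339 0.0119 0.1529]
```

Emit:
{"fn": "drive_tool", "kwargs": {"commands": [[0.41,0,0,0,0,0],[0.41,0,0,0,0,0],[0.41,0,0,0,0,0],[0.41,0,0,0,0,0],[0,0,0,0,0,0],[0,0,-0.25,0,0,0],[0,0,-0.25,0,0,0],[0,0,-0.2,0,0,0],[0,0,-0.2,0,0,0],[0,0,0,0,0,0]]}}

```text
time: 10.05
tool_pos: [0.6422, -0.0253, 0.1723]
ee_rot: [3.141, 0.001, 1.747]
wrist_force: [0.1, -0.6, -3.7]
width: 0.0179
finger_force: 30.0
```

```bash
python3 - <<'E'
from h import *
o=get_obs(); print(o["tool_pos"],o["wrist_force"],o["wrist_torque"])
t=snapshot("top"); s=snapshot("side")
a=cv2.resize(t["image"][120:270,130:330],(400,300),interpolation=2)
b=cv2.resize(s["image"][250:400,190:390],(400,300),interpolation=2)
w=snapshot("wrist")["image"]
cv2.imwrite("pics/a3.png",np.vstack([np.hstack([a,b]),np.hstack([cv2.resize(w,(400,300)),0*a])]))
E
```

```text
[ 0.64224877 -0.02530152  0.17231025] [ 0.09428519 -0.64074741 -3.7406076 ] [-0.57712643  0.0099674   0.01417847]
```

View pics/a3.png

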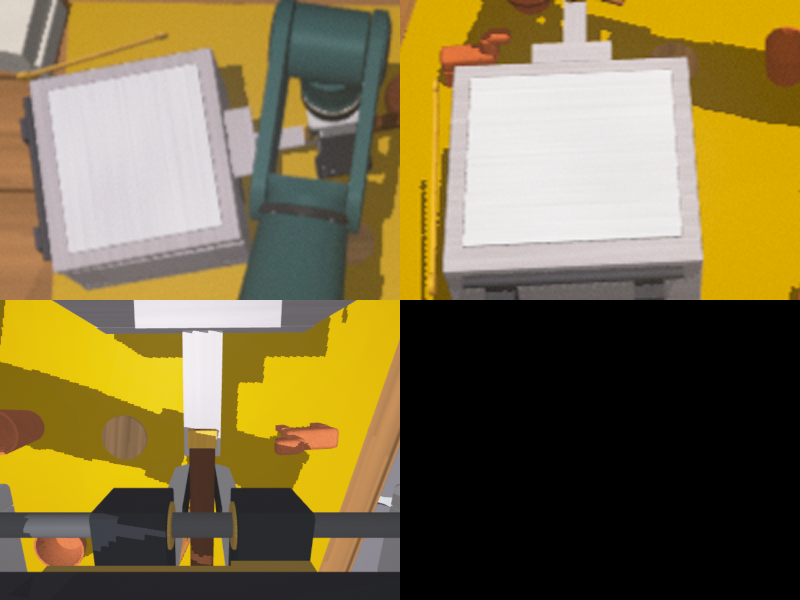

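Contact is made: about 3.7 N down, and the lip is resting on the blade (side crop (572,45)). Next I measure the lid angle by a depth plane fit, and the pointer angle the same way.

```bash
cat > ang.py <<'E'
from h import *
import pickle,sys
kx=np.array([np.cos(1.749),np.sin(1.749),0]);ky=np.array([-np.sin(1.749),np.cos(1.749),0])
H=np.array([.572,.363,.182])
def cloud(im):
    v,u=np.mgrid[0:480,0:640]; R,t,c=cam(im)
    d=np.stack([(u-im["cx"])/im["fx"],(v-im["cy"])/im["fy"],np.ones_like(u,float)],-1)@R
    P=c+d*im["range_z"][...,None]-H
    return np.stack([-P@kx,P@ky,P[...,2]],-1)   # forward from hinge, kiln y, up
def lid(im):
    q=cloud(im); hsv=cv2.cvtColor(im["image"],cv2.COLOR_BGR2HSV)
    m=(q[...,0]>.03)&(q[...,0]<.23)&(abs(q[...,1])<.10)&(q[...,2]>-.03)&(hsv[...,1]<40)&(q[...,2]<.15)
    p=q[m]
    A=np.c_[p[:,0],p[:,1],np.ones(len(p))]
    for _ in range(3):
        k=np.linalg.lstsq(A,p[:,2],rcond=None)[0]; r=abs(A@k-p[:,2]); A,p=A[r<.008],p[r<.008]
    return np.arctan(k[0]),k[2],len(p)
def pointer(im):
    q=cloud(im); m=(q[...,0]>.02)&(q[...,0]<.215)&(q[...,1]<-.128)&(q[...,1]>-.152)&(q[...,2]>.0)&(q[...,2]<.15)
    hsv=cv2.cvtColor(im["image"],cv2.COLOR_BGR2HSV); m&=hsv[...,1]>90
    p=q[m]
    if len(p)<15: return len(p)
    k=np.polyfit(p[:,0],p[:,2],1); k=np.polyfit(*p[abs(np.polyval(k,p[:,0])-p[:,2])<.01][:,[0,2]].T,1)
    return np.arctan(k[0]),k[1],np.median(np.arctan2(p[:,2],p[:,0])),len(p),p.max(0)
if __name__=="__main__":
    o=get_obs(); print("F",o["wrist_force"].round(2),"M",o["wrist_torque"].round(2),o["tool_pos"].round(4),o["time"])
    for n in("top","side"):
        s=snapshot(n); pickle.dump(s,open(n+"_n.pkl","wb")); print(n,"lid",lid(s),"ptr",pointer(s))
E
python3 - <<'E'
from ang import *
for n in("top","side"):
    s=pickle.load(open(n+"0.pkl","rb")); print(n,"lid",lid(s),"ptr",pointer(s))
E
python3 ang.py
```

```text
top lid (np.float64(-0.0015276093427708355), np.float64(0.01567761917449414), 5643) ptr (np.float64(0.3229597687899664), np.float64(0.0028487327889988464), np.float64(0.3498872385279566), 195, array([ 0.20389743, -0.12870089,  0.08033016]))
side lid (np.float64(-0.0010090976094003703), np.float64(0.01679379720663045), 7702) ptr (np.float64(0.34113213493643907), np.float64(0.003264989969907085), np.float64(0.36988108758315685), 234, array([ 0.19984634, -0.13858172,  0.07944419]))
F [ 0.59 -1.93 -4.8 ] M [-0.72 -0.09  0.01] [ 0.6419 -0.0253  0.171 ] 10.2
top lid (np.float64(0.06153934786339316), np.float64(0.01602786972852741), 5616) ptr (np.float64(0.32295792119528605), np.float64(0.0032168602517606212), np.float64(0.35192146393710716), 194, array([ 0.21076237, -0.12822792,  0.07993951]))
side lid (np.float64(0.06417389604671636), np.float64(0.016644915016045835), 8074) ptr (np.float64(0.3364531186755026), np.float64(0.003565424815135836), np.float64(0.36824046769537205), 235, array([ 0.19976863, -0.1386069 ,  0.07886556]))
```

Emit:
{"fn": "drive_tool", "kwargs": {"commands": [[0,0,-0.1,0,0,0],[0.03,0,-0.15,0,0,0],[0.03,0,-0.15,0,0,0],[0.03,0,-0.15,0,0,0],[0.03,0,-0.15,0,0,0],[0.03,0,-0.15,0,0,0],[0.03,0,-0.15,0,0,0],[0,0,-0.15,0,0,0],[0,0,-0.1,0,0,0],[0,0,0,0,0,0]]}}

```text
time: 11.55
tool_pos: [0.6406, -0.0167, 0.2218]
ee_rot: [3.141, -0.001, 1.749]
wrist_force: [0.1, 1.0, -3.6]
width: 0.0176
finger_force: 30.0
```

```bash
python3 ang.py
```

```text
F [ 0.14  1.02 -3.57] M [-0.08  0.02  0.01] [ 0.6406 -0.0167  0.2218] 11.55
top lid (np.float64(0.16764680815579092), np.float64(0.01621540068314726), 5674) ptr (np.float64(0.3282171957917321), np.float64(0.002517274335098836), np.float64(0.34671197181324553), 193, array([ 0.2112676 , -0.12818388,  0.07800843]))
side lid (np.float64(0.16840057413604084), np.float64(0.016927995848307727), 8610) ptr (np.float64(0.331867308656615), np.float64(0.004313221398413312), np.float64(0.37153035649506105), 233, array([ 0.20017129, -0.13861492,  0.0805512 ]))
```

The lid is at 0.168, less than the lift implies, so the lifter may have pitched in the grip. I'll look.

```bash
python3 - <<'E'
from h import *
import pickle
t=pickle.load(open("top_n.pkl","rb"));s=pickle.load(open("side_n.pkl","rb"));w=snapshot("wrist");pickle.dump(w,open("w_n.pkl","wb"))
b=cv2.resize(s["image"][190:310,210:370],(400,300),interpolation=2)
a=cv2.resize(t["image"][150:240,230:350],(400,300),interpolation=2)
cv2.imwrite("pics/a4.png",np.vstack([np.hstack([a,b]),np.hstack([cv2.resize(w["image"][0:480],(400,300)),cv2.resize(w["image"][0:240,160:480],(400,300))])]))
for v in range(0,300,20): print(v,bydepth(w,326,v).round(4))
E
```

```text
0 [0.6196 0.1098 0.2183]
20 [0.6211 0.1012 0.2211]
40 [0.6226 0.0932 0.2217]
60 [0.6241 0.0849 0.223 ]
80 [0.6254 0.0774 0.219 ]
100 [0.627  0.0687 0.2201]
120 [0.6286 0.0599 0.2232]
140 [0.6302 0.0511 0.2234]
160 [0.6317 0.0423 0.2265]
180 [0.6333 0.0334 0.2281]
200 [0.635  0.0244 0.229 ]
220 [0.6361 0.0174 0.2412]
240 [0.6377 0.0087 0.2418]
260 [ 6.393e-01 -1.000e-04  2.428e-01]
280 [ 0.6407 -0.0084  0.2456]
```

View pics/a4.png

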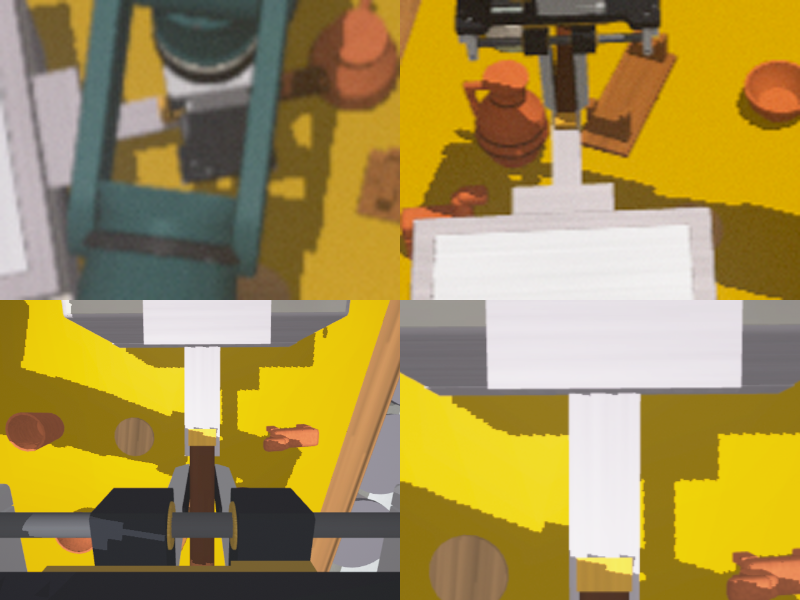

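The wrist depth shows the blade tip-down by about 0.2 rad, roughly parallel to the lid. It has pitched slightly in the grip but holds the lip with about 30 mm of overlap. I continue slowly and watch it.

Emit:
{"fn": "drive_tool", "kwargs": {"commands": [[0,0,-0.08,0,0,0],[0,0,-0.08,0,0,0],[0,0,-0.08,0,0,0],[0,0,-0.08,0,0,0],[0,0,-0.08,0,0,0],[0,0,-0.08,0,0,0],[0,0,0,0,0,0],[0,0,0,0,0,0]]}}

```text
time: 12.7
tool_pos: [0.6407, -0.0178, 0.2407]
ee_rot: [3.141, 0.0, 1.748]
wrist_force: [-0.1, -0.2, -4.7]
width: 0.0179
finger_force: 30.0
```

```bash
cat >> ang.py <<'E'
    w=snapshot("wrist")
    for v in (120,200): print(v,bydepth(w,326,v).round(4))
E
python3 ang.py
```

```text
F [-0.11 -0.22 -4.72] M [-0.23  0.   -0.02] [ 0.6407 -0.0178  0.2407] 12.7
top lid (np.float64(0.21507974298542723), np.float64(0.01677107548027798), 5686) ptr (np.float64(0.3379318696243897), np.float64(0.0011610817670534843), np.float64(0.3497451066520615), 193, array([ 0.21306086, -0.12809449,  0.07792199]))
side lid (np.float64(0.21691197645457574), np.float64(0.01738194992954257), 8864) ptr (np.float64(0.345536543429659), np.float64(0.0024621434715643843), np.float64(0.3670753663500828), 234, array([ 0.19980393, -0.13852616,  0.0791508 ]))
120 [0.6288 0.0593 0.2391]
200 [0.6351 0.0236 0.2483]
```

Emit:
{"fn": "drive_tool", "kwargs": {"commands": [[0,0,0,0,0,0],[0,0,0,0,0,0],[0,0,0,0,0,0],[0,0,0,0,0,0],[0,0,0,0,0,0],[0,0,0,0,0,0],[0,0,0,0,0,0],[0,0,0,0,0,0]]}}

```text
time: 13.85
tool_pos: [0.6407, -0.0178, 0.2407]
ee_rot: [3.141, 0.0, 1.748]
wrist_force: [0.3, -1.2, -3.4]
width: 0.0179
finger_force: 30.0
```

```bash
python3 ang.py
```

```text
F [ 0.26 -1.18 -3.42] M [-0.49 -0.06 -0.05] [ 0.6407 -0.0178  0.2407] 13.85
top lid (np.float64(0.21708226293890076), np.float64(0.016515710326077494), 5689) ptr (np.float64(0.33278314187144725), np.float64(0.0017940356768921806), np.float64(0.34961612172124584), 197, array([ 0.21336148, -0.12848315,  0.08102372]))
side lid (np.float64(0.2173031034285684), np.float64(0.017350326933394337), 8871) ptr (np.float64(0.33374562625580567), np.float64(0.004188321912676981), np.float64(0.36954079059387424), 235, array([ 0.20138343, -0.13852119,  0.08120549]))
120 [0.6288 0.0594 0.2379]
200 [0.6351 0.0235 0.2478]
```

No creep while holding. Continue.

Emit:
{"fn": "drive_tool", "kwargs": {"commands": [[0,0,-0.08,0,0,0],[0,0,-0.08,0,0,0],[0,0,-0.08,0,0,0],[0,0,-0.08,0,0,0],[0,0,-0.08,0,0,0],[0,0,-0.08,0,0,0],[0,0,-0.08,0,0,0],[0,0,-0.08,0,0,0],[0,0,-0.08,0,0,0],[0,0,-0.08,0,0,0],[0,0,0,0,0,0],[0,0,0,0,0,0]]}}

```text
time: 15.5
tool_pos: [0.6407, -0.0179, 0.2726]
ee_rot: [3.142, 0.0, 1.748]
wrist_force: [0.3, 0.3, -3.4]
width: 0.0174
finger_force: 30.0
```

```bash
python3 ang.py
```

```text
F [ 0.31  0.32 -3.37] M [-0.42 -0.02  0.01] [ 0.6407 -0.0179  0.2726] 15.5
top lid (np.float64(0.3001298952679464), np.float64(0.017479832091459504), 5724) ptr (np.float64(0.33465843101538517), np.float64(0.002810089872371721), np.float64(0.35860197721302445), 195, array([ 0.20831198, -0.12855201,  0.07827751]))
side lid (np.float64(0.3009562617166016), np.float64(0.018235284747136978), 9369) ptr (np.float64(0.3415000261982979), np.float64(0.003323683906109936), np.float64(0.369576094651355), 234, array([ 0.20025314, -0.13838417,  0.07899103]))
120 [0.6288 0.0595 0.2668]
200 [0.6353 0.0229 0.276 ]
```

Emit:
{"fn": "drive_tool", "kwargs": {"commands": [[0,0,-0.07,0,0,0],[0,0,-0.07,0,0,0],[0,0,-0.07,0,0,0],[0,0,-0.07,0,0,0],[0,0,0,0,0,0],[0,0,0,0,0,0],[0,0,0,0,0,0]]}}

```text
time: 16.52
tool_pos: [0.6407, -0.0178, 0.2837]
ee_rot: [-3.141, 0.0, 1.748]
wrist_force: [-0.4, 0.5, -5.0]
width: 0.0177
finger_force: 30.0
```

```bash
python3 ang.py; python3 - <<'E'
from ang import *
t=pickle.load(open("top_n.pkl","rb"));s=pickle.load(open("side_n.pkl","rb"))
# lid's own edge strip, same method as pointer
for n,im in(("top",t),("side",s)):
    q=cloud(im); m=(q[...,0]>.02)&(q[...,0]<.235)&(q[...,1]>-.127)&(q[...,1]<-.112)&(q[...,2]>0)
    p=q[m]; print(n,"lid rim",np.polyfit(p[:,0],p[:,2],1),len(p))
    hsv=cv2.cvtColor(im["image"],cv2.COLOR_BGR2HSV)
    m=(q[...,0]>.02)&(q[...,0]<.215)&(q[...,1]<-.128)&(q[...,1]>-.152)&(q[...,2]>0)&(q[...,2]<.15)&(hsv[...,1]>90)
    p=q[m]
    for a in np.arange(.02,.215,.03):
        b=p[(p[:,0]>=a)&(p[:,0]<a+.03)]
        if len(b): print("  ptr f",b[:,0].mean().round(3),"z",np.median(b[:,2]).round(4),"y",np.median(b[:,1]).round(4))
a=cv2.resize(t["image"][120:195,125:225],(400,300),interpolation=2)
b=cv2.resize(s["image"][255:405,180:380],(400,300),interpolation=2)
c=cv2.resize(s["image"][260:400,195:245],(300,600),interpolation=2)
cv2.imwrite("pics/a5.png",np.hstack([np.vstack([a,b]),c]))
E
```

```text
F [-0.42  0.46 -4.95] M [-0.45 -0.06 -0.  ] [ 0.6407 -0.0178  0.2837] 16.525
top lid (np.float64(0.3215795061821082), np.float64(0.01770603409262969), 5728) ptr (np.float64(0.3422451121316174), np.float64(0.0021082563564829675), np.float64(0.35806194222077614), 195, array([ 0.20906523, -0.12837556,  0.08234975]))
side lid (np.float64(0.3231727352938858), np.float64(0.01836367535374245), 9546) ptr (np.float64(0.335300333737526), np.float64(0.003952764792327108), np.float64(0.36910549874185145), 233, array([ 0.19997928, -0.13812677,  0.07852604]))
120 [0.6287 0.0597 0.2748]
200 [0.6353 0.0227 0.2854]
top lid rim [0.34432782 0.01180452] 418
  ptr f 0.035 z 0.0129 y -0.1404
  ptr f 0.065 z 0.0272 y -0.1395
  ptr f 0.095 z 0.0373 y -0.1401
  ptr f 0.126 z 0.0466 y -0.1404
  ptr f 0.156 z 0.0566 y -0.1403
  ptr f 0.185 z 0.0678 y -0.1405
  ptr f 0.203 z 0.0789 y -0.131
side lid rim [0.3401616  0.01296516] 779
  ptr f 0.036 z 0.0165 y -0.1405
  ptr f 0.064 z 0.0257 y -0.1407
  ptr f 0.093 z 0.0368 y -0.1411
  ptr f 0.125 z 0.0484 y -0.141
  ptr f 0.156 z 0.0585 y -0.1412
  ptr f 0.185 z 0.0681 y -0.1412
```

View pics/a5.png

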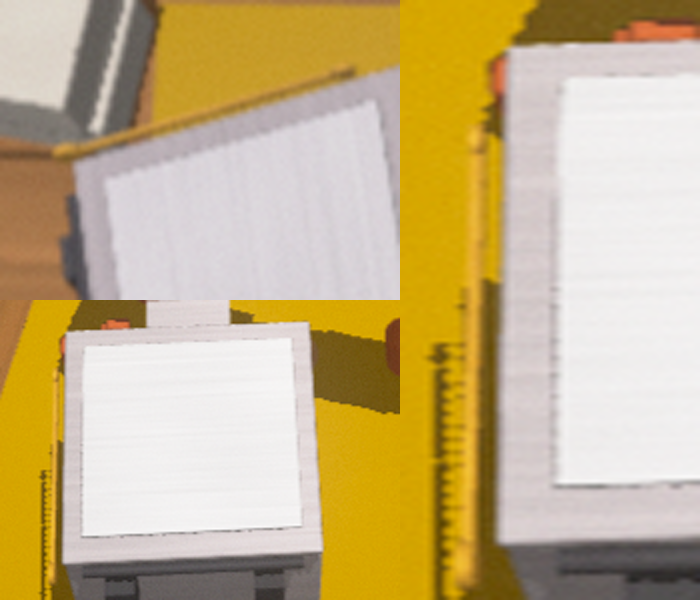

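The view shows the lid edge alongside the pointer: the pointer runs from (475,130) to (470,580) in the right crop and the two are nearly parallel. The lid is at about 0.323 and the pointer at about 0.332, so I add roughly 0.009 rad.

Emit:
{"fn": "drive_tool", "kwargs": {"commands": [[0,0,-0.06,0,0,0],[0,0,-0.05,0,0,0],[0,0,0,0,0,0],[0,0,0,0,0,0],[0,0,0,0,0,0],[0,0,0,0,0,0]]}}

```text
time: 17.42
tool_pos: [0.6407, -0.0177, 0.2882]
ee_rot: [-3.142, -0.0, 1.748]
wrist_force: [-0.8, 0.9, -5.1]
width: 0.0179
finger_force: 30.0
```

```bash
python3 ang.py
```

```text
F [-0.77  0.86 -5.07] M [-0.38 -0.02  0.01] [ 0.6407 -0.0177  0.2882] 17.425
top lid (np.float64(0.33760606168698143), np.float64(0.017715076811390017), 5707) ptr (np.float64(0.3509799410546372), np.float64(0.0006486965144426218), np.float64(0.35845984198619973), 192, array([ 0.21470732, -0.12815333,  0.08822996]))
side lid (np.float64(0.3379148479039922), np.float64(0.01848235859446786), 9643) ptr (np.float64(0.33679815575342853), np.float64(0.0038725015307434353), np.float64(0.3678348969421753), 234, array([ 0.20046393, -0.13847402,  0.0780576 ]))
120 [0.6287 0.06   0.2775]
200 [0.6352 0.023  0.2908]
```

Emit:
{"fn": "drive_tool", "kwargs": {"commands": [[0,0,0,0,0,0],[0,0,0,0,0,0],[0,0,0,0,0,0],[0,0,0,0,0,0],[0,0,0,0,0,0],[0,0,0,0,0,0],[0,0,0,0,0,0],[0,0,0,0,0,0]]}}

```text
time: 18.58
tool_pos: [0.6407, -0.0176, 0.2883]
ee_rot: [3.142, -0.0, 1.748]
wrist_force: [-0.5, 1.7, -5.0]
width: 0.0181
finger_force: 30.0
```

```bash
python3 ang.py
```

```text
F [-0.49  1.7  -4.96] M [-0.41 -0.02 -0.02] [ 0.6407 -0.0176  0.2883] 18.575
top lid (np.float64(0.33629961252135215), np.float64(0.01795933156827595), 5724) ptr (np.float64(0.3462212439125261), np.float64(0.0018806419265724474), np.float64(0.3624347727865032), 191, array([ 0.20657747, -0.12837706,  0.08549131]))
side lid (np.float64(0.3379722143898472), np.float64(0.01853628448571844), 9634) ptr (np.float64(0.3392960212603017), np.float64(0.0032985686587926094), np.float64(0.3670682820855277), 234, array([ 0.20036036, -0.13860109,  0.0789709 ]))
120 [0.6287 0.06   0.2787]
200 [0.6353 0.0229 0.2899]
```

The lid is steady at about 0.337, the pointer reads about 0.335, and nothing else has moved. I'm handing in.

```bash
python3 -c "
from bench import close_job
print(close_job())"
```

```text
the job is handed in; nothing more can be done
None
```

I handed the job in with the lifter still gripped and holding the lid steady at about 0.337 rad; I measured the brass pointer at about 0.335 rad, give or take 0.01. It took about 19 s of robot time, and the lifter tilted a little in the grip during the lift but held without creeping.

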